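# Clear the sorting stand and nest the empty parts bins on it

### The arm

A 7-joint arm with a two-finger parallel gripper is mounted at the origin on the work surface. World frame = base frame: x ahead of the robot, y to its left, z up, the work surface at z = 0. Lengths are in m, angles in rad, forces in N, time in s.
With the tool pointing down it reaches from about 0.35 to 0.9 m from the base axis. Payload 7.2 kg.
Tool frame: the origin (TCP) lies between the finger pads; the fingertips stand 14 mm ahead of it and the grasp point (between the pads) lies 5 mm behind it; z points along the fingers, y is the line along which they close (so a half turn about z gives the same grasp; the last joint's range is limited). The gripper opens to 85 mm and grips with 20 to 120 N. Pads are 22 mm wide; open, the fingers measure 114 mm over their backs; the gripper's body (76 mm by 85 mm) begins 54 mm behind the grasp point. The pads swing forward as they close: fully open they stand 13 mm farther back than shut.
Start: joints at [-1.338, 0.411, -0.013, 1.596, 0.006, 1.134, -0.082], TCP at [0.185, 0.597, 0.245] pointing down, gripper open.
Joint ranges: [-2.95, 2.95], [-0.29, 1.99], [-1.47, 1.44], [0.14, 2.54], [-1.03, 4.17], [0.13, 1.85], [-2.86, 2.86]. Speed limits (rad/s): [2.39, 2.39, 3.01, 3.01, 3.14, 3.14, 3.14].

### API

Orientations are given as a rotation vector (axis times angle).
In Python, from cell import bot gives the robot as it stands.
- The arm moves only by the tool apply_moves, never from a script. Its argument "moves" is one flat list of numbers, 7 for each row, row after row: the turn, a rotation vector about the tool's x, y, z as a fraction of full scale, then the shift along the tool's x, y, z as a fraction of full scale, then the finger opening in mm, from 0 to 85.4. A call has 1 to 20 rows; each row shifts and turns the commanded pose from where the row before left it, along the tool's axes as they then stand; what a row does not reach is not made up. Full scale, the value 1, is 50 mm for a shift and 0.15 rad for a turn. A row lasts 1/10 s, in which the tool goes at most 50 mm and 8.59 degrees, less where a joint would pass 70% of its speed; a pose out of reach is approached as far as the arm can. A call with a number of a shift or a turn outside -1 to 1 is refused whole. A call with a gripper value outside its range is refused whole. The fingers move at their own pace and stop on an object; "grip_force" is the grip in N (left out, the last holds). Time passes only in rows, so rows that do not move let the fingers close. It gives the time, the measured TCP pose, the force, the opening and the grip force at its end, in the units of the state.
- bot.observe(): the state, without advancing time (a new reading comes with each control period).
- bot.camera(name): name is "scene" or "side" or "wrist"; returns a dict with "pixels" (420x560x3 uint8, red, green, blue), "z_map" (420x560 float32, m along the optical axis (not along the pixel's ray), 0 where there is no reading), "mtx" (3x3 intrinsics, pixels), "k1" (the pictures are not rectified: a ray, as slopes to the right and down, at radius r is drawn at 1 + k1 r^2 times it, then the intrinsics apply), "origin" and "orientation" of the camera in the world. Camera axes: x right, y down, z forward; pixel columns grow to the right and rows downward; lengths in m; the calibration is good to about 2 mm. A picture is of the moment at which its call begins.
- bot.job_done(): hands the job in; it is judged then, once.
Trained networks look in a picture, given as the dict that the camera call returned (one of the last four; its "shot" number tells which), for a name from the list of things; names that differ only in an ending like _2 or _b are one class to them, and where a whole thing is asked for, a point or a joint stands for the part that bears it (a point fixed in the world has none). Each returns a list of dicts, best first, with "confidence" (0 to 1); they miss things now and then, are a little off and sometimes report something else, mostly with a low value. They report only what shows in the picture. A call takes as long as a camera call. They do not tell look-alikes from the thing itself.
- bot.regions_of(query, picture): "pixels" (420x560 bool, what is visible of it) and "bbox" ([centre column, centre row, width, height] in pixels, round what is visible of it).
- bot.place_of(query, picture): "pixel" ([column, row] in pixels: a listed point, or the origin of a listed thing).
The state is a dict: "clock": time; "q": joint angles; "qd": joint speeds; "joint_torque": joint torques, N m; "tool_pos": TCP position; "orientation": TCP orientation; "force": force on the tool from outside, world axes, zero at the start; "moment": the same for the moment, N m; "grip_width": opening from 0.0 (shut) to 1.0 (fully open); "finger_force": force on a finger pad.
Only numpy, scipy, OpenCV 4.12 (cv2) and the standard library are available. Lean on these libraries where they do the work, as an engineer would, in place of code of your own. Each camera call takes 0.05 s, during which the arm holds its last target. There are 200 camera calls.

### The job

Sweep the scrap pieces off the sorting stand's plate into its catch tray with the bench brush, never with the fingers or a bin, and stand the brush back upright in its rest. Once the plate is clear, stack all the empty tapered bins in one upright stack on the middle of the plate, each nested in the one below until it is fully home and level. Leave the bin full of bolts and everything else on the bench where it is.

Things in the scene. Friction and masses are not known exactly. Their poses are not given: they have to be found in the camera images.
- stand: Fixed sorting stand; origin on the bench under its plate's centre. Plate 200 mm long (x) by 130 mm wide between side rails (inner faces y = +-65 mm, 18 mm high); a rail 16 mm high closes the end at x = -100 mm. The +x end is open: what is pushed over it drops into the catch tray, x = 100 to 210 mm, 138 mm wide inside, floor 4 mm and walls 55 mm above the bench.
- plate_center (a point): Centre of the stand's plate, on its upper face, which is bare dark steel 50 mm above the bench. Same axes as the stand: +x leads to the catch tray.
- brush_rest: Shallow black rest for the brush, fixed: an open pan 150 mm (its x) by 76 mm (its y), walls 4 mm thick and 16 mm high, floor 4 mm. Origin: centre of its underside.
- brush_grip (a point): The brush's grip point, 85 mm above the bristle ends. The wooden upright handle is 24 mm thick (brush y), 40 mm wide (brush x), and runs from 50 to 105 mm above the bristle ends; pinch it from above across its 24 mm.
- brush_foot (a point): Middle of the bristle ends. The head is 110 mm wide (brush x), 34 mm thick (brush y; bristle block 108 x 30 mm) and 50 mm high. It starts standing on its bristles (rigid) in the rest, its width along the rest's length; about 0.14 kg.
- bin_1_center (a point): Centre, half-way up, of an empty red bin (may be absent), 0.11-0.21 kg (weighted foot), all alike, same after a half turn; 65 mm tall. Rim 98 (x) by 68 mm (y) outside, 93 x 63 inside. Upright collar: top 30 mm; below it a taper from 90 x 60 to 80 x 50 mm at the foot. Nested lengthwise, the collar's underside sits on the rim below: 30 mm higher per bin, 1.5 mm play. Grip across the collar's 68 mm.
- bin_2_center (a point): Centre, half-way up, of an empty red bin (may be absent), 0.11-0.21 kg (weighted foot), all alike, same after a half turn; 65 mm tall. Rim 98 (x) by 68 mm (y) outside, 93 x 63 inside. Upright collar: top 30 mm; below it a taper from 90 x 60 to 80 x 50 mm at the foot. Nested lengthwise, the collar's underside sits on the rim below: 30 mm higher per bin, 1.5 mm play. Grip across the collar's 68 mm.
- bin_3_center (a point): Centre, half-way up, of an empty red bin (may be absent), 0.11-0.21 kg (weighted foot), all alike, same after a half turn; 65 mm tall. Rim 98 (x) by 68 mm (y) outside, 93 x 63 inside. Upright collar: top 30 mm; below it a taper from 90 x 60 to 80 x 50 mm at the foot. Nested lengthwise, the collar's underside sits on the rim below: 30 mm higher per bin, 1.5 mm play. Grip across the collar's 68 mm.
- bin_4_center (a point): Centre, half-way up, of an empty red bin (may be absent), 0.11-0.21 kg (weighted foot), all alike, same after a half turn; 65 mm tall. Rim 98 (x) by 68 mm (y) outside, 93 x 63 inside. Upright collar: top 30 mm; below it a taper from 90 x 60 to 80 x 50 mm at the foot. Nested lengthwise, the collar's underside sits on the rim below: 30 mm higher per bin, 1.5 mm play. Grip across the collar's 68 mm.
- stocked_bin_center (a point): Centre, half-way up, of a parts bin of the same shape that is full of bolts, 0.5 kg; not to be moved.
- scrap_1: Scrap piece on the plate (may be absent): steel block 18 x 16 x 16 mm, 30 g. Origin: centre of its underside as it lies at the start.
- scrap_2: Scrap piece on the plate (may be absent): hexagonal steel slug 20 mm across corners, 14 mm high, 30 g. Origin: centre of its underside as it lies at the start.
- scrap_3: Scrap piece on the plate (may be absent): aluminium block 20 x 14 x 16 mm, 30 g. Origin: centre of its underside as it lies at the start.
- scrap_4: Scrap piece on the plate (may be absent): hexagonal steel slug 20 mm across corners, 16 mm high, 30 g. Origin: centre of its underside as it lies at the start.
- scrap_5: Scrap piece on the plate (may be absent): aluminium block 16 x 16 x 18 mm, 30 g. Origin: centre of its underside as it lies at the start.
- scrap_6: Scrap piece on the plate (may be absent): steel block 18 x 18 x 14 mm, 30 g. Origin: centre of its underside as it lies at the start.
- oil_bottle: Bystander: oil bottle, 48 mm across, 120 mm tall, upright; leave alone. Origin under its middle.
- tape: Bystander: tape measure, 60 x 34 x 58 mm; leave alone. Origin under its middle.
- driver: Bystander: screwdriver, 200 mm long, lying; leave alone. Origin under its middle.
Mind the look-alikes: they are no part of the job. What is shaped like the part that bears bin_4_center but turquoise is not meant. Leave any blue look-alike of the part that bears bin_3_center alone.

How it is judged:
By the outcome, as a careful person would: the job done as asked, in the order asked, and still so for the second after the job is handed in, with the robot touching nothing.
Of bin_1, bin_2, bin_3, bin_4 only 3 to 4 are there at a start; the rules pass over those that are not, and their reading is None.
Of scrap_1, scrap_2, scrap_3, scrap_4, scrap_5, scrap_6 only 3 to 6 are there at a start; the rules pass over those that are not, and their reading is None.
At some moment in a run one of bin_1, bin_2, bin_3, bin_4 may be knocked a few centimetres aside while the robot is not near it.
It also fails if it takes over 210 s, if anything falls off the work surface, if the arm or the gripper's body presses on something with over 40 N, if the wrist force passes 120 N, or if a joint passes its speed limit or range.

## Working session

There is one attempt and no reset: what is moved stays moved. The work goes in short steps, Python scripts to look and compute and a tool call to move; the robot and the scene stay as the last step left them, time stands still between calls to the robot, and variables do not carry over. Pictures are saved under pics/ and viewed, at most 14 in all, crops included, and the job is handed in when it is done.

Besides the shell and the picture viewer there is one more tool, called by a JSON object that holds its "fn" and its "kwargs", one argument or row to a line. apply_moves: Moves the arm, as the interface text tells. Shift numbers are shares of 50 mm and turn numbers shares of 0.15 rad, none past 1 either way. Its arguments: {"type":"object","properties":{"moves":{"type":"array","items":{"type":"number"}},"grip_force":{"type":"number"}},"required":["moves"]}

```bash
ls; mkdir -p pics
cat > h.py <<'E'
import numpy as np, cv2
from scipy.spatial.transform import Rotation as R
from cell import bot
def rot(o):
    o=np.array(o,float); 
    return o if o.shape==(3,3) else R.from_rotvec(o).as_matrix()
def ray(p,uv):
    uv=np.atleast_2d(np.array(uv,float)); K=np.array(p["mtx"])
    d=np.c_[(uv[:,0]-K[0,2])/K[0,0],(uv[:,1]-K[1,2])/K[1,1]]
    s=d.copy()
    for _ in range(20): s=d/(1+p["k1"]*(s**2).sum(1,keepdims=True))
    return np.c_[s,np.ones(len(s))]
def world(p,uv,z=None):
    uv=np.atleast_2d(np.array(uv,float)); r=ray(p,uv)
    if z is None: z=p["z_map"][np.clip(uv[:,1].round().astype(int),0,419),np.clip(uv[:,0].round().astype(int),0,559)]
    return (r*np.reshape(z,(-1,1)))@rot(p["orientation"]).T+np.array(p["origin"])
def onz(p,uv,h):
    r=ray(p,uv)@rot(p["orientation"]).T; o=np.array(p["origin"])
    return o+r*((h-o[2])/r[:,2:3])
def proj(p,X):
    X=np.atleast_2d(X); c=(X-np.array(p["origin"]))@rot(p["orientation"]); s=c[:,:2]/c[:,2:]
    s=s*(1+p["k1"]*(s**2).sum(1,keepdims=True)); K=np.array(p["mtx"])
    return np.c_[s[:,0]*K[0,0]+K[0,2],s[:,1]*K[1,1]+K[1,2]]
def cloud(p):
    v,u=np.mgrid[0:420,0:560]; uv=np.c_[u.ravel(),v.ravel()]
    return world(p,uv).reshape(420,560,3)
def save(p,n): cv2.imwrite("pics/"+n,np.array(p["pixels"])[:,:,::-1])
E
python3 - <<'E'
from h import *
s=bot.observe();print({k:np.round(v,3) for k,v in s.items()})
ps=[bot.camera(n) for n in("scene","side","wrist")]
for p,n in zip(ps,("scene","side","wrist")):
    save(p,n+"0.png");print(n,p["origin"],p["orientation"],p["mtx"],p["k1"])
for q in ("plate_center","brush_grip","brush_foot","brush_rest","bin_1_center","stocked_bin_center","scrap_1","scrap_2","stand"):
    for p,n in zip(ps[:2],("scene","side")):
        for d in bot.place_of(q,p): print(q,n,np.round(d["pixel"],1),round(d["confidence"],2),np.round(world(p,d["pixel"])[0],3))
E
```

```text
pics
{'clock': np.float64(0.0), 'q': array([-1.338,  0.412, -0.013,  1.597,  0.006,  1.134, -0.082]), 'qd': array([ 0.   , -0.001,  0.001, -0.001,  0.   ,  0.001,  0.001]), 'joint_torque': array([-0.0000e+00, -6.0062e+01,  6.8200e-01, -2.9941e+01,  1.4000e-02,
        1.1000e-02, -0.0000e+00]), 'tool_pos': array([0.185, 0.596, 0.244]), 'orientation': array([-4.710e-01, -3.106e+00,  3.000e-03]), 'force': array([-0.203, -0.026, -0.343]), 'moment': array([-0.026,  0.021, -0.019]), 'finger_force': np.float64(0.0), 'grip_width': np.float64(1.004)}
scene [ 1.18464178 -0.07617013  0.82034824] [-1.8273528  -1.68939182  0.69391896] [[406.07638459   0.         279.91747825]
 [  0.         406.07638459 215.34035249]
 [  0.           0.           1.        ]] -0.08384888879182519
side [ 0.01327974 -0.86653927  0.84721379] [-2.16788297  0.56990252 -0.25380029] [[505.53049526   0.         273.18360983]
 [  0.         505.53049526 217.48595607]
 [  0.           0.           1.        ]] -0.15411289959052782
wrist [0.1067178  0.62047073 0.37426643] [2.30564447 1.69814774 0.27900494] [[308.96950495  
[... 1506 characters left out ...]
4]
scrap_1 side [283.1 222.9] 0.4 [0.505 0.003 0.056]
scrap_2 scene [266.9 261.5] 0.56 [ 0.591 -0.065  0.059]
scrap_2 scene [261.3 235.4] 0.54 [ 0.515 -0.075  0.067]
scrap_2 scene [283.  257.9] 0.51 [ 0.579 -0.026  0.052]
scrap_2 scene [293.9 239.7] 0.48 [0.521 0.006 0.05 ]
scrap_2 scene [297.5 251.8] 0.44 [0.568 0.01  0.059]
scrap_2 side [300.2 216.5] 0.62 [0.554 0.001 0.059]
scrap_2 side [317.4 223.7] 0.45 [ 0.582 -0.037  0.05 ]
scrap_2 side [300.2 239.1] 0.41 [ 0.504 -0.081  0.064]
scrap_2 side [283.1 222.9] 0.4 [0.505 0.003 0.056]
stand scene [260.5 235.3] 0.74 [ 0.513 -0.077  0.065]
stand scene [288.6 261.9] 0.66 [ 0.59  -0.014  0.05 ]
stand side [295.5 237.1] 0.8 [ 0.497 -0.072  0.067]
```

View pics/scene0.png

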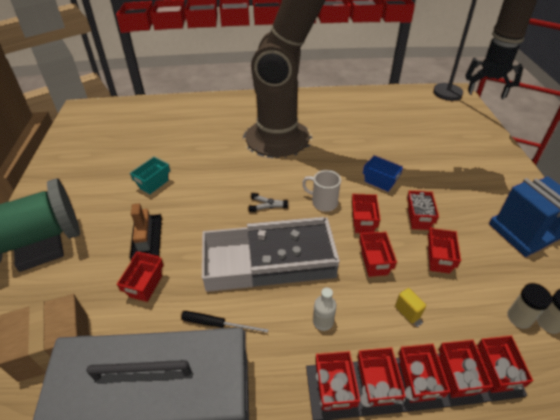

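View pics/side0.png

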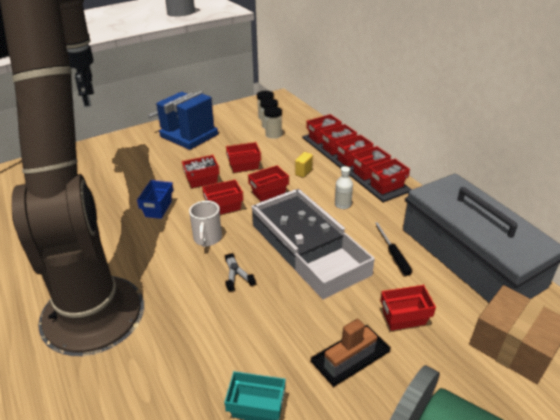

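Scene view: red empty bins at about (366,212), (378,254), (443,250) and (141,277). The bolt bin is at (422,208), the turquoise look-alike at (150,175), the blue one at (382,173), and five filled bins sit in a rack at the bottom. The stand's plate is at (290,247), its tray at (227,258), and the brush at (143,232).

```bash
cat >> h.py <<'E'
def rect(P): # P Nx2 -> centre,size(long,short),angle of long axis
    c,s,a=cv2.minAreaRect((P*1000).astype(np.float32)); a=np.radians(a)
    if s[0]<s[1]: s=s[::-1]; a+=np.pi/2
    return np.array(c)/1000,np.array(s),(a+np.pi/2)%np.pi-np.pi/2
def redbins(p,lo=.052,hi=.075,area=40):
    C=cloud(p); hsv=cv2.cvtColor(np.array(p["pixels"]),cv2.COLOR_RGB2HSV)
    m=((hsv[...,0]<8)|(hsv[...,0]>172))&(hsv[...,1]>150)&(hsv[...,2]>60)&(p["z_map"]>0)&(C[...,0]>.2)&(C[...,0]<.95)&(C[...,2]>-.01)&(C[...,2]<.3)
    n,l,st,ce=cv2.connectedComponentsWithStats(m.astype(np.uint8))
    for i in range(1,n):
        if st[i,4]<area: continue
        P=C[l==i]; t=np.percentile(P[:,2],97); Q=P[(P[:,2]>lo)&(P[:,2]<hi)]
        if len(Q)<15: print("few",ce[i].round(),P.mean(0).round(3));continue
        c,s,a=rect(Q[:,:2]); print("bin px",ce[i].round(),"c",c.round(4),"size",s.round(0),"ang",round(a,3),"ztop",t.round(4))
E
python3 - <<'E'
from h import *
ps={n:bot.camera(n) for n in("scene","side")}
for n,p in ps.items():
    print(n);redbins(p)
    C=cloud(p);X=C.reshape(-1,3);ok=(p["z_map"]>0)
    tab=ok&(np.abs(C[...,0]-.5)<.3)&(np.abs(C[...,1]+.2)<.05)
    print("bench z",np.median(C[tab][:,2]))
    # stand: points around plate
    S=ok&(C[...,0]>.42)&(C[...,0]<.68)&(C[...,1]>-.26)&(C[...,1]<.14)
    pl=S&(C[...,2]>.045)&(C[...,2]<.054)
    img=np.array(p["pixels"]).astype(int); dark=pl&(img.sum(2)<240)
    n_,l,st,ce=cv2.connectedComponentsWithStats(dark.astype(np.uint8));i=1+st[1:,4].argmax()
    print("plate",rect(C[l==i][:,:2]),np.median(C[l==i][:,2]))
    r=S&(C[...,2]>.061)&(C[...,2]<.072);print("rails top",rect(C[r][:,:2]),np.median(C[r][:,2]))
    B=ok&(C[...,0]>.3)&(C[...,0]<.56)&(C[...,1]<-.3)&(C[...,1]>-.52)
    for lo,hi in((.006,.02),(.03,.056),(.095,.12)):
        b=B&(C[...,2]>lo)&(C[...,2]<hi)
        b&=~((img[...,0]>130)&(img[...,1]<60))
        n_,l,st,ce=cv2.connectedComponentsWithStats(b.astype(np.uint8))
        for i in range(1,n_):
            if st[i,4]>25: print("brush",lo,hi,ce[i].round(),rect(C[l==i][:,:2]),st[i,4],np.percentile(C[l==i][:,2],95).round(4))
E
```

```text
scene
bin px [436. 239.] c [0.5044 0.372 ] size [255.  91.] ang 0.025 ztop 0.0647
bin px [372. 235.] c [0.5014 0.2044] size [247.  76.] ang -0.028 ztop 0.064
bin px [142. 275.] c [ 0.5992 -0.3641] size [101.  73.] ang -0.341 ztop 0.0651
bin px [441. 366.] c [0.8851 0.2622] size [325.  99.] ang -1.569 ztop 0.0738
bin px [337. 376.] c [0.8853 0.05  ] size [99. 68.] ang 0.012 ztop 0.0741
bench z 0.000456235759193957
plate (array([ 0.53140063, -0.00748441]), array([199.19035339, 116.74571228]), np.float64(-1.5227740978276687)) 0.04886710649244974
rails top (array([ 0.54137622, -0.00432224]), array([208.14234924, 149.93765259]), np.float64(-1.5280608429373146)) 0.06546575725955472
brush 0.006 0.02 [153. 236.] (array([ 0.43902386, -0.37446078]), array([149.67887878,  57.80960083]), np.float64(0.026258408405315237)) 210 0.0185
brush 0.006 0.02 [131. 245.] (array([ 0.45688327, -0.42204065]), array([124.51812744,  10.64467239]), np.float64(0.13779354437497537)) 81 0.0175
brush 0.006 0.02 [147. 269.] (array([ 0.5552749, -0.3621095]), array([29.84944534,  8.56838322]), np.float64(1.566134196990
[... 1156 characters left out ...]
390. 325.] (array([ 0.55572302, -0.36565964]), array([26.68716812,  7.15214348]), np.float64(1.5326022025473618)) 29 0.0189
brush 0.006 0.02 [349. 361.] (array([ 0.43991266, -0.38575281]), array([153.00595093,  78.95067596]), np.float64(0.06353604945618607)) 812 0.0184
brush 0.03 0.056 [387. 312.] (array([ 0.55070197, -0.35255997]), array([58.24502563,  6.53904486]), np.float64(1.3175415581952121)) 88 0.055
brush 0.03 0.056 [349. 350.] (array([ 0.43254318, -0.39100806]), array([110.03863525,  35.78190231]), np.float64(0.10693812669580383)) 764 0.0554
brush 0.095 0.12 [354. 328.] (array([ 0.43281589, -0.39136795]), array([41.45937347, 25.51235962]), np.float64(0.06666902545206876)) 272 0.1101
```

{"fn": "apply_moves", "kwargs": {
  "moves": [0,0,-0.82,0,0,0,85,0,0,-0.82,0,0,0,85,0,0,-0.82,0,0,0,85,0,0,0,-0.385,-0.856,0,85,0,0,0,-0.385,-0.856,0,85,0,0,0,-0.385,-0.856,0,85,0,0,0,-0.385,-0.856,0,85,0,0,0,-0.385,-0.856,0,85,0,0,0,-0.385,-0.856,0,85,0,0,0,-0.385,-0.856,0,85,0,0,0,-0.385,-0.856,0,85,0,0,0,-0.385,-0.856,0,85,0,0,0,-0.385,-0.856,0,85,0,0,0,-0.385,-0.856,0,85,0,0,0,-0.385,-0.856,0,85]
}}

```text
clock: 2.65
tool_pos: [0.4513, 0.0985, 0.2457]
orientation: [-0.107, 3.139, 0.001]
force: [0.6, 0.9, 0.1]
grip_width: 0.994
finger_force: 0.0
```

{"fn": "apply_moves", "kwargs": {
  "moves": [0,0,0,0.092,-0.886,0,85,0,0,0,0.092,-0.886,0,85,0,0,0,0.092,-0.886,0,85,0,0,0,0.092,-0.886,0,85,0,0,0,0.092,-0.886,0,85,0,0,0,0.092,-0.886,0,85,0,0,0,0.092,-0.886,0,85,0,0,0,0.092,-0.886,0,85,0,0,0,0.092,-0.886,0,85,0,0,0,0.092,-0.886,0,85,0,0,0,0.092,-0.886,0,85]
}}

```text
clock: 3.75
tool_pos: [0.4333, -0.391, 0.2454]
orientation: [-0.108, 3.139, -0.0]
force: [0.1, 1.6, 0.7]
grip_width: 0.994
finger_force: 0.0
```

Run:
```python
from h import *
p=bot.camera("wrist");save(p,"w1.png")
s=bot.observe();print(s["tool_pos"],s["orientation"])
q=bot.camera("scene")
C=cloud(p);ok=p["z_map"]>0
print("origin",p["origin"])
B=ok&(C[...,0]>.3)&(C[...,0]<.52)&(C[...,1]<-.3)&(C[...,1]>-.48)
for lo,hi in((.010,.02),(.045,.056),(.1,.12)):
    P=C[B&(C[...,2]>lo)&(C[...,2]<hi)]
    if len(P)>20: print(lo,rect(P[:,:2]),len(P),np.percentile(P[:,2],[5,50,95]).round(4))
for n in("brush_grip","brush_foot"):
    for d in bot.place_of(n,p): print(n,d,world(p,d["pixel"]))
C=cloud(q);S=(q["z_map"]>0)&(C[...,0]>.42)&(C[...,0]<.68)&(C[...,1]>-.09)&(C[...,1]<.095)&(C[...,2]>.056)&(C[...,2]<.075)
n,l,st,ce=cv2.connectedComponentsWithStats(S.astype(np.uint8))
for i in range(1,n):
    if 5<st[i,4]<300: print("scrap",ce[i].round(),C[l==i].mean(0).round(3),st[i,4])
```

```text
[ 0.43091606 -0.3987077   0.24577514] [ 0.09825743 -3.13975677  0.00954767]
origin [ 0.35132172 -0.39754034  0.37511114]
0.01 (array([ 0.44082208, -0.38683615]), array([150.29673767,  76.15671539]), np.float64(0.07665736924560074)) 1449 [0.0118 0.0167 0.0181]
0.045 (array([ 0.43341418, -0.39205801]), array([108.98069   ,  34.00016785]), np.float64(0.09152296800285487)) 1702 [0.0517 0.0547 0.0558]
0.1 (array([ 0.43322058, -0.39218146]), array([38.99948883, 23.79064178]), np.float64(0.07992230487349694)) 1103 [0.1055 0.1096 0.111 ]
brush_grip {'pixel': [270.8, 194.6], 'confidence': 0.65} [[ 0.42855958 -0.3926772   0.10943143]]
scrap [261. 234.] [ 0.508 -0.076  0.065] 49
scrap [294. 234.] [0.514 0.007 0.063] 57
scrap [296. 250.] [0.564 0.006 0.062] 49
scrap [281. 253.] [ 0.572 -0.031  0.064] 53
scrap [266. 259.] [ 0.587 -0.068  0.062] 59
```

View pics/w1.png

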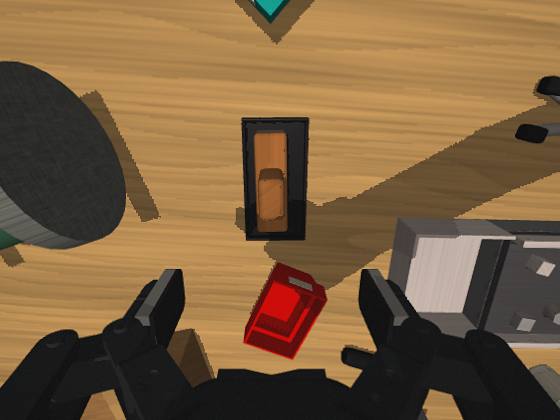

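{"fn": "apply_moves", "kwargs": {
  "moves": [0,0,-0.12,-0.06,0.13,0,85,0,0,0,0,0,0.6,85,0,0,0,0,0,0,85]
}}

```text
clock: 4.25
tool_pos: [0.4359, -0.3788, 0.2127]
orientation: [0.142, -3.135, -0.007]
force: [-0.8, -0.2, 0.4]
grip_width: 0.998
finger_force: 0.0
```

The wrist view shows the brush upright in its rest at (270,190). The empty red bin is at (287,310), and the turquoise look-alike is at the top edge.

```bash
cat >> h.py <<'E'
def yaw(o):
    M=rot(o); return np.arctan2(M[1,1],M[0,1])
def go(t,ty=None): # remaining world target-> tool-axis fractions
    s=bot.observe(); M=rot(s["orientation"]); d=M.T@(np.array(t)-s["tool_pos"])
    y=yaw(s["orientation"]); print("pos",np.round(s["tool_pos"],4),"yaw",round(y,4),"tilt",np.round(M[:2,2],3),"F",np.round(s["force"],1),"w",round(float(s["grip_width"])*85.4,1),"clk",s["clock"])
    print(" go",np.round(d/.05,3),"turn",None if ty is None else round(-(((ty-y+np.pi/2)%np.pi)-np.pi/2)/.15,3))
E
python3 - <<'E'
from h import *
go([.4333,-.392,.084],np.pi/2+.08)
bot.camera("wrist");bot.camera("wrist");bot.camera("wrist")
go([.4333,-.392,.084],np.pi/2+.08)
E
```

```text
pos [ 0.4359 -0.3788  0.2127] yaw 1.6612 tilt [-0.003  0.004] F [-0.8 -0.2  0.4] w 85.2 clk 4.25
 go [ 0.068 -0.269  2.573] turn 0.069
pos [ 0.4366 -0.3818  0.2162] yaw 1.6588 tilt [0.001 0.   ] F [ 0.2 -0.   1.1] w 85.2 clk 4.4
 go [ 0.085 -0.198  2.643] turn 0.054
```

{"fn": "apply_moves", "kwargs": {
  "moves": [0,0,0.05,0.07,-0.2,0.5,85,0,0,0,0,0,0.6,85,0,0,0,0,0,0,85,0,0,0,0,0,0,85,0,0,0,0,0,0,85]
}}

```text
clock: 4.9
tool_pos: [0.4342, -0.3935, 0.1622]
orientation: [-0.124, 3.137, -0.002]
force: [0.2, -0.7, 0.7]
grip_width: 0.997
finger_force: 0.0
```

Run:
```python
from h import *
go([.4333,-.392,.084],np.pi/2+.08)
```

```text
pos [ 0.4342 -0.3935  0.1622] yaw 1.6498 tilt [ 0.002 -0.001] F [ 0.2 -0.7  0.7] w 85.2 clk 4.9
 go [0.019 0.033 1.564] turn -0.006
```

{"fn": "apply_moves", "kwargs": {
  "moves": [0,0,0,0.02,0.03,0.5,85,0,0,0,0,0,0.5,85,0,0,0,0,0,0.4,85,0,0,0,0,0,0.15,85,0,0,0,0,0,0,85,0,0,0,0,0,0,10,0,0,0,0,0,0,10,0,0,0,0,0,0,10,0,0,0,0,0,0,10,0,0,0,0,0,0,10,0,0,0,0,0,0,10,0,0,0,0,0,0,10,0,0,0,0,0,0,10],
  "grip_force": 60
}}

```text
clock: 6.2
tool_pos: [0.4326, -0.3918, 0.0835]
orientation: [-0.124, 3.138, -0.001]
force: [-0.6, 0.9, 6.1]
grip_width: 0.269
finger_force: 60.2
```

Run:
```python
from h import *
go([.4333,-.392,.22],np.pi/2+.04)
```

```text
pos [ 0.4326 -0.3918  0.0835] yaw 1.6495 tilt [ 0.001 -0.   ] F [-0.6  0.9  6.1] w 23.0 clk 6.2
 go [-0.016 -0.007 -2.731] turn 0.258
```

{"fn": "apply_moves", "kwargs": {
  "moves": [0,0,0,0,0,-0.5,10,0,0,0,0,0,-0.8,10,0,0,0,0,0,-0.8,10,0,0,0.26,0,0,-0.8,10,0,0,0,-0.256,0.906,0,10,0,0,0,-0.256,0.906,0,10,0,0,0,-0.256,0.906,0,10,0,0,0,-0.256,0.906,0,10,0,0,0,-0.256,0.906,0,10,0,0,0,-0.256,0.906,0,10,0,0,0,-0.256,0.906,0,10,0,0,0,-0.256,0.906,0,10,0,0,0,-0.256,0.906,0,10,0,0,0,-0.256,0.906,0,10,0,0,0,0,0,0,10,0,0,0,0,0,0,10,0,0,0,0,0,0,10]
}}

```text
clock: 7.9
tool_pos: [0.5417, 0.0649, 0.2275]
orientation: [0.06, -3.14, 0.001]
force: [-0.1, 0.1, -2.0]
grip_width: 0.268
finger_force: 59.7
```

Run:
```python
from h import *
go([.543,.066,.135],1.61)
p=bot.camera("scene");save(p,"s2.png")
p=bot.camera("side")
# plate & brush geometry: rails
C=cloud(p);img=np.array(p["pixels"]).astype(int);ok=p["z_map"]>0
S=ok&(C[...,0]>.42)&(C[...,0]<.68)&(C[...,1]>-.26)&(C[...,1]<.14)&(C[...,2]>.061)&(C[...,2]<.072)
print(rect(C[S][:,:2]))
H=ok&(abs(C[...,0]-.543)<.1)&(abs(C[...,1]-.066)<.06)&(C[...,2]>.13)&(C[...,2]<.21)
P=C[H];print("brush",P[:,2].min(),rect(P[P[:,2]<.2][:,:2]))
go([.543,.066,.135],1.61)
```

```text
pos [0.5417 0.0649 0.2275] yaw 1.6091 tilt [-0.001 -0.001] F [-0.1  0.1 -2. ] w 22.9 clk 7.9
 go [-0.029  0.023  1.849] turn -0.006
(array([ 0.54104041, -0.00081973]), array([213.44177246, 153.17555237]), np.float64(-1.533577377237143))
brush 0.14746718659734437 (array([0.54124591, 0.06432428]), array([111.25460052,  40.06407928]), np.float64(0.045273484698805655))
pos [0.5418 0.0645 0.2278] yaw 1.608 tilt [-0. -0.] F [-0.6 -0.7 -2.7] w 23.5 clk 8.0
 go [-0.025  0.029  1.855] turn -0.013
```

{"fn": "apply_moves", "kwargs": {
  "moves": [0,0,0,-0.025,0.02,0.6,10,0,0,0,0,0,0.6,10,0,0,0,0,0,0.5,10,0,0,0,0,0,0.15,10,0,0,0,0,0,0,10,0,0,0,0,0,0,10]
}}

```text
clock: 8.6
tool_pos: [0.5441, 0.0667, 0.1364]
orientation: [-0.061, 3.14, 0.0]
force: [0.6, -0.3, -1.6]
grip_width: 0.272
finger_force: 59.6
```

Run:
```python
from h import *
go([.543,.066,.1305],1.61)
```

```text
pos [0.5441 0.0667 0.1364] yaw 1.6095 tilt [0.001 0.   ] F [ 0.6 -0.3 -1.6] w 23.2 clk 8.6
 go [ 0.022 -0.014  0.118] turn -0.003
```

{"fn": "apply_moves", "kwargs": {
  "moves": [0,0,0,0.01,0,0.1,10,0,0,0,0,-0.15,0,10,0,0,0,0,-0.3,0,10,0,0,0,0,-0.31,0,10,0,0,0,0,-0.31,0,10,0,0,0,0,-0.31,0,10,0,0,0,0,-0.31,0,10,0,0,0,0,-0.31,0,10,0,0,0,0,-0.31,0,10,0,0,0,0,-0.31,0,10,0,0,0,0,-0.31,0,10,0,0,0,0,-0.31,0,10,0,0,0,0,-0.31,0,10,0,0,0,0,-0.25,0,10,0,0,0,0,0,0,10]
}}

```text
clock: 10.1
tool_pos: [0.5501, -0.1254, 0.1303]
orientation: [-0.057, 3.141, -0.002]
force: [-0.8, -0.2, -0.9]
grip_width: 0.272
finger_force: 59.7
```

Run:
```python
from h import *
go([.543,-.12,.2],1.61)
p=bot.camera("scene");save(p,"s3.png")
```

```text
pos [ 0.5501 -0.1254  0.1303] yaw 1.6073 tilt [ 0.    -0.001] F [-0.8 -0.2 -0.9] w 23.3 clk 10.1
 go [ 0.139  0.112 -1.393] turn -0.018
```

View pics/s3.png

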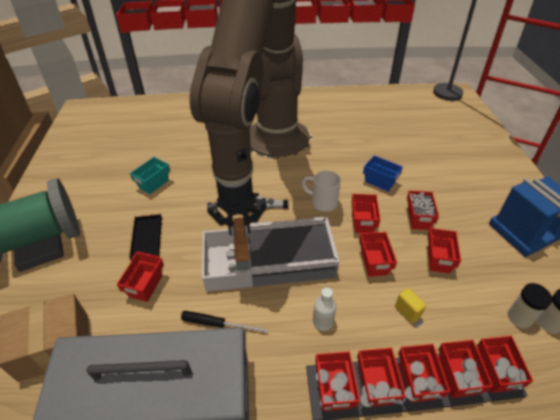

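The plate looks clear at (290,247) and the brush is at (240,240). Pieces show in the tray at (222,258). I'll lift the brush and look at the plate before putting it back.

{"fn": "apply_moves", "kwargs": {
  "moves": [0,0,0,0,0,-0.6,10,0,0,0,0,0,-0.7,10,0,0,0,0,0,-0.7,10,0,0,0,0.423,-0.873,0,10,0,0,0,0.423,-0.873,0,10,0,0,0,0.423,-0.873,0,10,0,0,0,0.423,-0.873,0,10,0,0,0,0.423,-0.873,0,10,0,0,0,0.423,-0.873,0,10,0,0,-0.28,0,0,0,10,0,0,0,0,0,0,10,0,0,0,0,0,0,10]
}}

```text
clock: 11.35
tool_pos: [0.4349, -0.3877, 0.2299]
orientation: [-0.13, 3.139, 0.002]
force: [-0.1, 0.5, -2.2]
grip_width: 0.278
finger_force: 60.0
```

Run:
```python
from h import *
go([.4335,-.3918,.0845],1.6495)
p=bot.camera("scene")
C=cloud(p);S=(p["z_map"]>0)&(C[...,0]>.45)&(C[...,0]<.64)&(C[...,1]>-.25)&(C[...,1]<.095)
uv=proj(p,[.541,-.05,.05])[0];u,v=uv.round().astype(int);
cr=np.array(p["pixels"])[190:300,185:355,::-1];cv2.imwrite("pics/s4.png",cv2.resize(cr,None,fx=4,fy=4,interpolation=cv2.INTER_CUBIC))
go([.4335,-.3918,.0845],1.6495)
```

```text
pos [ 0.4349 -0.3877  0.2299] yaw 1.6536 tilt [0.    0.001] F [-0.1  0.5 -2.2] w 23.7 clk 11.35
 go [ 0.036 -0.083  2.909] turn 0.027
pos [ 0.4351 -0.3875  0.23  ] yaw 1.6543 tilt [0.    0.001] F [ 0.3  1.  -1.6] w 23.5 clk 11.4
 go [ 0.041 -0.086  2.91 ] turn 0.032
```

View pics/s4.png

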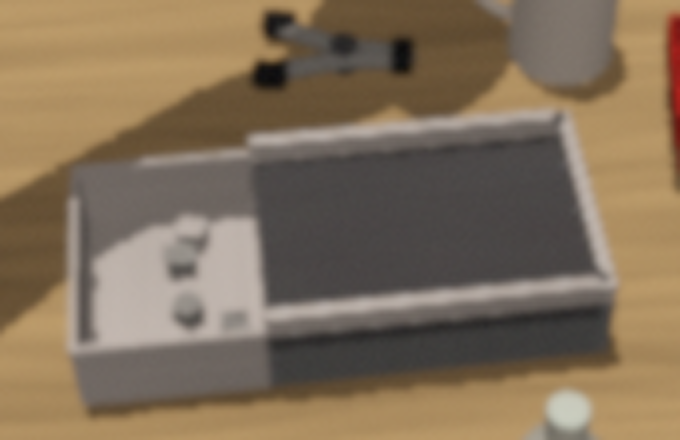

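{"fn": "apply_moves", "kwargs": {
  "moves": [0,0,0.03,0.04,-0.085,0.7,10,0,0,0,0,0,0.8,10,0,0,0,0,0,0.7,10,0,0,0,0,0,0.4,10,0,0,0,0,0,0,10,0,0,0,0,0,0,10]
}}

```text
clock: 12.0
tool_pos: [0.4332, -0.3929, 0.1006]
orientation: [0.123, -3.139, -0.0]
force: [0.5, 0.0, -1.8]
grip_width: 0.274
finger_force: 59.7
```

Run:
```python
from h import *
go([.4335,-.3918,.0838],1.6495)
p=bot.camera("side")
C=cloud(p);e=np.array([np.cos(-1.531),np.sin(-1.531)]);f=np.array([-e[1],e[0]])
D=C[...,:2]-np.array([.5408,-.0085]);a=D@e;b=D@f
S=(p["z_map"]>0)&(abs(a)<.098)&(abs(b)<.062)
print("plate z pcts",np.percentile(C[S][:,2],[1,50,99,99.9]),S.sum(),"left:",(S&(C[...,2]>.057)&(abs(a)<.092)&(abs(b)<.058)).sum())
T=(p["z_map"]>0)&(a>.1)&(a<.21)&(abs(b)<.065)
redbins(p)
```

```text
pos [ 0.4332 -0.3929  0.1006] yaw 1.6494 tilt [-0.  0.] F [ 0.5  0.  -1.8] w 23.4 clk 12.0
 go [-0.007  0.022  0.337] turn -0.001
plate z pcts [0.00982694 0.04986483 0.05393735 0.06334644] 2412 left: 0
bin px [244. 157.] c [0.5751 0.375 ] size [98. 81.] ang -0.264 ztop 0.0655
bin px [216. 187.] c [0.4282 0.2904] size [248. 106.] ang 1.568 ztop 0.0651
bin px [269. 182.] c [0.5724 0.2065] size [102.  78.] ang 0.015 ztop 0.0649
bin px [408. 307.] c [ 0.5983 -0.3633] size [100.  73.] ang -0.335 ztop 0.0656
```

Plate clear. Lower the brush, release it and rise.

{"fn": "apply_moves", "kwargs": {
  "moves": [0,0,0,0,0.02,0.25,10,0,0,0,0,0,0.08,10,0,0,0,0,0,0,10,0,0,0,0,0,0,40,0,0,0,0,0,0,60,0,0,0,0,0,0,85,0,0,0,0,0,0,85,0,0,0,0,0,0,85,0,0,0,0,0,-0.4,85,0,0,0,0,0,-0.8,85,0,0,0,0,0,-0.9,85,0,0,0,0,0,-0.9,85,0,0,0,0,0,0,85,0,0,0,0,0,0,85]
}}

```text
clock: 13.45
tool_pos: [0.4327, -0.393, 0.2349]
orientation: [-0.121, 3.137, -0.002]
force: [0.0, 0.8, -1.5]
grip_width: 1.001
finger_force: 0.0
```

```bash
cat >> h.py <<'E'
def wbins(p): # bin rims seen by wrist: red top, depth-sliced
    redbins(p,lo=.056,hi=.074,area=300)
E
python3 - <<'E'
from h import *
p=bot.camera("wrist");save(p,"w5.png")
C=cloud(p);ok=p["z_map"]>0
B=ok&(C[...,0]>.3)&(C[...,0]<.52)&(C[...,1]<-.3)&(C[...,1]>-.48)
for lo,hi in((.045,.056),(.1,.12)):
    P=C[B&(C[...,2]>lo)&(C[...,2]<hi)]; print(lo,rect(P[:,:2]),len(P),np.percentile(P[:,2],[5,50,95]).round(4))
wbins(p);redbins(bot.camera("scene"))
go([.5985,-.3632,.2],np.pi/2-.34)
E
```

```text
0.045 (array([ 0.43333585, -0.39315918]), array([109.04586792,  33.99320984]), np.float64(0.08725805699752587)) 1805 [0.0517 0.0547 0.0558]
0.1 (array([ 0.43336609, -0.39351727]), array([39.21788788, 23.34389305]), np.float64(0.08572917782760348)) 1171 [0.1056 0.1096 0.1109]
bin px [285. 318.] c [ 0.5998 -0.3652] size [100.  69.] ang -0.339 ztop 0.0664
bin px [436. 239.] c [0.5048 0.3718] size [256.  91.] ang 0.018 ztop 0.0646
bin px [372. 235.] c [0.5015 0.2048] size [246.  77.] ang -0.025 ztop 0.0643
bin px [142. 275.] c [ 0.5989 -0.3637] size [103.  72.] ang -0.319 ztop 0.0648
bin px [441. 366.] c [0.8856 0.2619] size [324.  99.] ang -1.567 ztop 0.0738
bin px [337. 376.] c [0.8854 0.0499] size [99. 68.] ang 0.006 ztop 0.0741
pos [ 0.4319 -0.3921  0.2328] yaw 1.6482 tilt [-0.001  0.001] F [-0.2 -0.1 -0.7] w 84.9 clk 13.55
 go [-3.368  0.318  0.652] turn 2.783
```

Run:
```python
from h import *
p=bot.camera("wrist");s=bot.observe();M=rot(s["orientation"])
C=cloud(p);L=(C-s["tool_pos"])@M
m=(p["z_map"]>0)&(p["z_map"]<.2)&(abs(L[...,0])<.03)&(abs(L[...,1])<.07)&(L[...,2]>-.05)
P=L[m];print(len(P))
for sgn in(-1,1):
    Q=P[P[:,1]*sgn>.02];print(sgn,len(Q),Q.min(0).round(4),Q.max(0).round(4))
    for z in np.arange(-.05,.02,.005):
        q=Q[(Q[:,2]>z)&(Q[:,2]<=z+.005)]
        if len(q):print(round(z,3),len(q),"y",abs(q[:,1]).min().round(4),abs(q[:,1]).max().round(4))
```

```text
8066
-1 4028 [-0.0131 -0.0698 -0.05  ] [ 0.0138 -0.0399 -0.0003]
-0.05 907 y 0.0399 0.0698
-0.045 309 y 0.0447 0.0666
-0.04 476 y 0.0429 0.0545
-0.035 424 y 0.043 0.0574
-0.03 455 y 0.0426 0.0574
-0.025 401 y 0.0429 0.0578
-0.02 359 y 0.0429 0.0572
-0.015 316 y 0.0428 0.0572
-0.01 257 y 0.043 0.0563
-0.005 124 y 0.0431 0.0499
1 4038 [-0.0128  0.0376 -0.05  ] [0.0137 0.07   0.0002]
-0.05 956 y 0.0376 0.07
-0.045 317 y 0.0418 0.0655
-0.04 471 y 0.0407 0.051
-0.035 426 y 0.0406 0.0554
-0.03 434 y 0.0407 0.055
-0.025 385 y 0.0408 0.0553
-0.02 348 y 0.0409 0.0552
-0.015 310 y 0.0413 0.0549
-0.01 271 y 0.0411 0.0543
-0.005 119 y 0.0412 0.0482
-0.0 1 y 0.042 0.042
```

{"fn": "apply_moves", "kwargs": {
  "moves": [0,0,0.7,-0.85,0.08,0,85,0,0,0.7,-0.82,0.16,0,85,0,0,0.7,-0.8,0.25,0,85,0,0,0.7,-0.8,0.33,0,85,0,0,0,0,0,0,85,0,0,0,0,0,0,85,0,0,0,0,0,0,85]
}}

```text
clock: 14.3
tool_pos: [0.598, -0.3657, 0.2327]
orientation: [-0.537, -3.093, 0.0]
force: [-1.1, -0.8, 1.3]
grip_width: 0.991
finger_force: 0.0
```

Run:
```python
from h import *
go([.5994,-.3642,.15],np.pi/2-.338)
```

```text
pos [ 0.598  -0.3657  0.2327] yaw 1.2271 tilt [-0.002  0.   ] F [-1.1 -0.8  1.3] w 84.6 clk 14.3
 go [-0.021  0.038  1.653] turn -0.038
```

Run:
```python
from h import *
p=bot.camera("wrist");wbins(p)
go([.5994,-.3642,.045],np.pi/2-.338)
```

```text
bin px [273. 188.] c [ 0.5998 -0.365 ] size [98. 68.] ang -0.34 ztop 0.0666
pos [ 0.5979 -0.3659  0.2333] yaw 1.2265 tilt [-0.001  0.   ] F [-0.1 -0.2 -0.3] w 84.7 clk 14.35
 go [-0.021  0.044  3.767] turn -0.042
```

{"fn": "apply_moves", "kwargs": {
  "moves": [0,0,-0.03,-0.03,0.03,0.7,85,0,0,0,0,0,0.9,85,0,0,0,0,0,0.9,85,0,0,0,0,0,0.8,85,0,0,0,0,0,0.46,85,0,0,0,0,0,0,85,0,0,0,0,0,0,85,0,0,0,0,0,0,55,0,0,0,0,0,0,55,0,0,0,0,0,0,55,0,0,0,0,0,0,55],
  "grip_force": 30
}}

```text
clock: 15.45
tool_pos: [0.6024, -0.3653, 0.0485]
orientation: [0.529, 3.093, -0.002]
force: [-2.1, -1.0, 6.4]
grip_width: 0.79
finger_force: 35.4
```

Run:
```python
from h import *
go([.5994,-.3642,.045],np.pi/2-.338)
```

```text
pos [ 0.6024 -0.3653  0.0485] yaw 1.2322 tilt [ 0.003 -0.002] F [-2.1 -1.   6.4] w 67.5 clk 15.45
 go [0.064 0.001 0.069] turn -0.004
```

{"fn": "apply_moves", "kwargs": {
  "moves": [0,0,0,0,0,-0.5,55,0,0,0,0,0,-0.8,55,0,0,0,0,0,-0.9,55,0,0,0,0,0,-0.9,55,0,0,-0.84,0,0,-0.6,55,0,0,-0.84,0,0,0,55,0,0,-0.84,0,0,0,55,0,0,0,0.119,0.89,0,55,0,0,0,0.119,0.89,0,55,0,0,0,0.119,0.89,0,55,0,0,0,0.119,0.89,0,55,0,0,0,0.119,0.89,0,55,0,0,0,0.119,0.89,0,55,0,0,0,0.119,0.89,0,55,0,0,0,0.119,0.89,0,55,0,0,0,0,0,0,55,0,0,0,0,0,0,55]
}}

```text
clock: 17.15
tool_pos: [0.5397, -0.0088, 0.2315]
orientation: [-0.067, 3.14, 0.001]
force: [-0.4, -0.2, -0.8]
grip_width: 0.792
finger_force: 35.7
```

Run:
```python
from h import *
p=bot.camera("wrist");save(p,"w6.png")
C=cloud(p);s=bot.observe();L=(C-s["tool_pos"])@rot(s["orientation"])
hsv=cv2.cvtColor(np.array(p["pixels"]),cv2.COLOR_RGB2HSV)
m=((hsv[...,0]<8)|(hsv[...,0]>172))&(hsv[...,1]>150)&(p["z_map"]>0)&(C[...,2]>.15)&(abs(L[...,0])<.08)&(abs(L[...,1])<.06)
P=L[m];t=P[P[:,2]<np.percentile(P[:,2],3)+.006];print("held rim (tool)",rect(t[:,:2]),np.percentile(P[:,2],3))
# stand rails from side + scene
for n in("scene","side"):
    q=bot.camera(n);D=cloud(q);S=(q["z_map"]>0)&(D[...,0]>.42)&(D[...,0]<.68)&(D[...,1]>-.14)&(D[...,1]<.14)&(D[...,2]>.061)&(D[...,2]<.071)
    Q=D[S];print(n,rect(Q[:,:2]))
go([.5433,-.0085,.1],1.61)
```

```text
held rim (tool) (array([0.00356275, 0.01035891]), array([96.92359924, 89.35784912]), np.float64(-0.00554709823452626)) -0.018243458530549546
scene (array([ 0.54126068, -0.00423139]), array([208.48901367, 150.21620178]), np.float64(-1.5266994349880663))
side (array([ 0.54081299, -0.00292352]), array([210.06843567, 149.65971375]), np.float64(-1.5227685509624607))
pos [ 0.5399 -0.0116  0.2312] yaw 1.6084 tilt [ 0.001 -0.   ] F [ 0.3 -0.1 -2.2] w 67.3 clk 17.3
 go [-0.068  0.061  2.625] turn -0.01
```

View pics/w6.png

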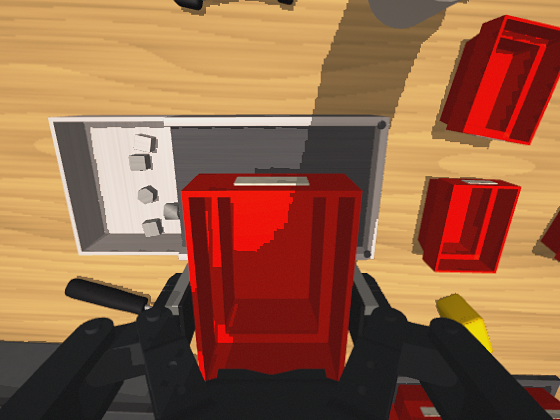

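Run:
```python
from h import *
p=bot.camera("wrist");C=cloud(p)
for uv in([170,211],[168,205],[174,216],[150,227],[165,160],[178,160]): print(uv,world(p,uv)[0].round(4))
row=150
for row in(138,160):
    prev=None
    for u in range(140,400):
        z=C[row,u,2]
        if prev is not None and abs(z-prev)>.005: print(row,u,C[row,u-1].round(4),C[row,u].round(4))
        prev=z
# rail y extents
S=(p["z_map"]>0)&(C[...,2]>.0635)&(C[...,2]<.072)&(C[...,0]<.5)&(C[...,1]>-.14)&(C[...,1]<.14)&(C[...,0]>.44)
Q=C[S];print(Q.min(0),Q.max(0),rect(Q[:,:2]))
go([.5433,-.0085,.1],1.61)
```

```text
[170, 211] [ 0.5803 -0.1287  0.023 ]
[168, 205] [ 0.5751 -0.1326  0.0169]
[174, 216] [ 0.5857 -0.1239  0.0248]
[150, 227] [ 0.6031 -0.1555  0.0186]
[165, 160] [ 0.5243 -0.1362  0.005 ]
[178, 160] [ 0.5153 -0.1075  0.051 ]
138 174 [ 0.499  -0.1254  0.0048] [ 0.4936 -0.1103  0.0506]
138 390 [0.4844 0.0957 0.0661] [0.4901 0.1212 0.0017]
160 177 [ 0.5238 -0.1233  0.0056] [ 0.5152 -0.1083  0.0516]
160 230 [ 0.5134 -0.0562  0.0507] [ 0.4577 -0.0156  0.3609]
160 231 [ 0.4577 -0.0156  0.3609] [ 0.5131 -0.054   0.0523]
160 363 [0.5084 0.0777 0.0507] [ 0.4577 -0.0156  0.3609]
160 364 [ 0.4577 -0.0156  0.3609] [0.5082 0.0795 0.0514]
160 374 [0.508  0.0889 0.0505] [ 0.4577 -0.0156  0.3609]
160 375 [ 0.4577 -0.0156  0.3609] [0.5075 0.0899 0.0535]
160 389 [0.5049 0.0978 0.0668] [0.5153 0.1242 0.0013]
[ 0.46453985 -0.11129187  0.06350639] [0.49970591 0.09828153 0.07143499] (array([ 0.4851947 , -0.00660328]), array([208.79660034,  35.04394531]), np.float64(-1.5398507465486633))
pos [ 0.5399 -0.0118  0.2311] yaw 1.6081 tilt [ 0.001 -0.   ] F [ 0.7 -0.8 -1.6] w 67.4 clk 17.35
 go [-0.068  0.064  2.622] turn -0.013
```

{"fn": "apply_moves", "kwargs": {
  "moves": [0,0,0,-0.08,0.055,0.6,55,0,0,0,0,0,0.8,55,0,0,0,0,0,0.7,55,0,0,0,0,0,0.4,55,0,0,0,0,0,0,55,0,0,0,0,0,0,55,0,0,0,0,0,0,55]
}}

```text
clock: 18.05
tool_pos: [0.5448, -0.0079, 0.1072]
orientation: [-0.061, 3.139, 0.0]
force: [0.5, -0.1, -1.9]
grip_width: 0.795
finger_force: 35.6
```

Run:
```python
from h import *
go([.544,-.009,.099],1.61)
```

```text
pos [ 0.5448 -0.0079  0.1072] yaw 1.6096 tilt [0.002 0.   ] F [ 0.5 -0.1 -1.9] w 67.9 clk 18.05
 go [ 0.018 -0.022  0.164] turn -0.003
```

{"fn": "apply_moves", "kwargs": {
  "moves": [0,0,0,0.015,-0.02,0.1,55,0,0,0,0,0,0.06,55,0,0,0,0,0,0,55,0,0,0,0,0,0,72,0,0,0,0,0,0,85,0,0,0,0,0,0,85,0,0,0,0,0,0,85,0,0,0,0,0,-0.4,85,0,0,0,0,0,-0.9,85,0,0,0,0,0,-1,85,0,0,0,0,0,-0.7,85,0,0,0,0,0,0,85,0,0,0,0,0,0,85]
}}

```text
clock: 19.35
tool_pos: [0.5432, -0.0081, 0.2483]
orientation: [-0.063, 3.139, 0.001]
force: [-0.2, 0.2, -0.9]
grip_width: 0.993
finger_force: 0.0
```

Run:
```python
from h import *
p=bot.camera("wrist");save(p,"w7.png")
redbins(p,lo=.105,hi=.122,area=300)
print();wbins(p)
q=bot.camera("scene");redbins(q)
print();redbins(q,lo=.1,hi=.125)
go([.555,.208,.25],np.pi/2)
```

```text
few [495.  75.] [0.426 0.214 0.039]
bin px [271. 193.] c [ 0.5408 -0.0092] size [99. 68.] ang 0.039 ztop 0.1166
few [458. 216.] [0.577 0.211 0.039]
few [550. 226.] [0.591 0.34  0.024]
few [441. 408.] [0.857 0.243 0.061]

bin px [495.  75.] c [0.4308 0.2067] size [98. 71.] ang -0.133 ztop 0.0665
bin px [271. 193.] c [ 0.5424 -0.0092] size [80. 52.] ang 0.034 ztop 0.1166
bin px [458. 216.] c [0.5735 0.2043] size [99. 70.] ang 0.028 ztop 0.0665
few [550. 226.] [0.591 0.34  0.024]
bin px [441. 408.] c [0.8593 0.2396] size [62. 48.] ang -1.531 ztop 0.0754
bin px [436. 239.] c [0.5045 0.3724] size [256.  92.] ang 0.014 ztop 0.0647
bin px [372. 235.] c [0.502  0.2041] size [247.  77.] ang -0.023 ztop 0.064
bin px [290. 235.] c [ 0.5407 -0.0083] size [90. 55.] ang -0.002 ztop 0.1141
bin px [441. 366.] c [0.8855 0.2622] size [324.  99.] ang 1.57 ztop 0.0738
bin px [337. 376.] c [0.8855 0.05  ] size [99. 68.] ang 0.006 ztop 0.0739

few [436. 239.] [0.538 0.373 0.037]
few [372. 235.] [0.506 0.21  0.034]
bin px [290. 235.] c [ 0.5405 -0.0093] size [102.  68.] ang 0.041 ztop 0.1141
few [441. 366.] [0.874 0.266 0.048]
few [337. 376.] [0.873 0.055 0.046]
pos [ 0.5422 -0.0081  0.2465] yaw 1.6107 tilt [-0.002 -0.   ] F [0.6 1.1 1.4] w 85.0 clk 19.45
 go [-0.429  4.308 -0.07 ] turn 0.266
```

View pics/w7.png

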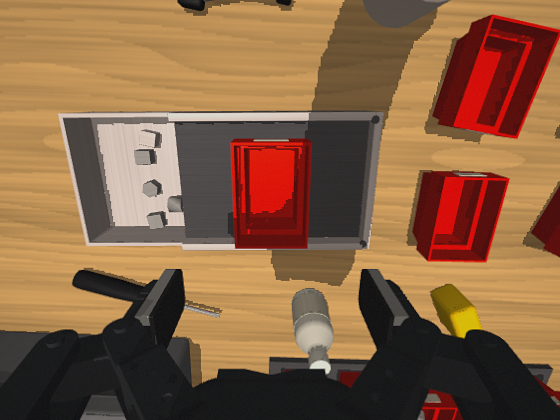

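Wrist view: bin seated mid-plate at (271,193), five scraps in the tray at (150,180), next bins at (460,216) and (500,75).

{"fn": "apply_moves", "kwargs": {
  "moves": [0,0,0,-0.16,0.844,0,85,0,0,0,-0.16,0.844,0,85,0,0,0,-0.16,0.844,0,85,0,0,0,-0.16,0.844,0,85,0,0,0.07,-0.16,0.844,0,85,0,0,0,0,0,0,85,0,0,0,0,0,0,85,0,0,0,0,0,0,85]
}}

```text
clock: 20.25
tool_pos: [0.5742, 0.2024, 0.2466]
orientation: [0.044, -3.14, 0.003]
force: [-0.8, -1.2, -0.7]
grip_width: 0.997
finger_force: 0.0
```

Run:
```python
from h import *
p=bot.camera("wrist");wbins(p)
go([.5735,.2043,.0475],np.pi/2+.028)
```

```text
bin px [281.  44.] c [0.4395 0.2057] size [81. 68.] ang -0.137 ztop 0.0665
bin px [445.  50.] c [0.4362 0.3654] size [87. 70.] ang -0.158 ztop 0.0671
bin px [ 46. 155.] c [ 0.5527 -0.0118] size [111.  64.] ang 0.018 ztop 0.1163
bin px [275. 183.] c [0.5737 0.205 ] size [98. 68.] ang 0.017 ztop 0.0666
bin px [429. 189.] c [0.577  0.3737] size [98. 70.] ang -0.255 ztop 0.0665
bin px [212. 366.] c [0.8363 0.1095] size [19.  4.] ang 1.553 ztop 0.0709
few [277. 364.] [0.843 0.217 0.03 ]
few [339. 366.] [0.841 0.304 0.033]
pos [0.5745 0.2022 0.2471] yaw 1.5978 tilt [-0.001 -0.001] F [-0.2 -0.8 -0.6] w 84.8 clk 20.3
 go [0.013 0.048 3.991] turn -0.007
```

{"fn": "apply_moves", "kwargs": {
  "moves": [0,0,0.05,0.01,0.055,0.6,85,0,0,0,0,0,0.9,85,0,0,0,0,0,0.9,85,0,0,0,0,0,0.9,85,0,0,0,0,0,0.6,85,0,0,0,0,0,0.09,85,0,0,0,0,0,0,85,0,0,0,0,0,0,55,0,0,0,0,0,0,55,0,0,0,0,0,0,55,0,0,0,0,0,0,55]
}}

```text
clock: 21.4
tool_pos: [0.5755, 0.2069, 0.0506]
orientation: [-0.033, 3.138, 0.002]
force: [-0.8, -1.5, 8.0]
grip_width: 0.791
finger_force: 35.8
```

Run:
```python
from h import *
go([.5408,-.0092,.26],1.61)
```

```text
pos [0.5755 0.2069 0.0506] yaw 1.592 tilt [0.003 0.001] F [-0.8 -1.5  8. ] w 67.6 clk 21.4
 go [ 0.771 -4.3   -4.196] turn -0.12
```

{"fn": "apply_moves", "kwargs": {
  "moves": [0,0,0,0,0,-0.5,55,0,0,0,0,0,-0.9,55,0,0,0,0,0,-0.9,55,0,0,0,0,0,-0.9,55,0,0,0,0,0,-0.9,55,0,0,0,0.15,-0.862,0,55,0,0,0,0.15,-0.862,0,55,0,0,0,0.15,-0.862,0,55,0,0,0,0.15,-0.862,0,55,0,0,0,0.15,-0.862,0,55,0,0,-0.12,0,0,0,55,0,0,0,0,0,0,55,0,0,0,0,0,0,55]
}}

```text
clock: 22.7
tool_pos: [0.5413, -0.0082, 0.2537]
orientation: [-0.064, 3.14, 0.002]
force: [-0.3, -0.4, -1.3]
grip_width: 0.785
finger_force: 35.0
```

```bash
cat >> h.py <<'E'
def held():
    p=bot.camera("wrist");s=bot.observe();C=cloud(p);L=(C-s["tool_pos"])@rot(s["orientation"])
    hsv=cv2.cvtColor(np.array(p["pixels"]),cv2.COLOR_RGB2HSV)
    m=((hsv[...,0]<8)|(hsv[...,0]>172))&(hsv[...,1]>150)&(p["z_map"]>0)&(abs(L[...,0])<.08)&(abs(L[...,1])<.06)&(L[...,2]<.02)
    P=L[m];z=np.percentile(P[:,2],3);T=P[(P[:,2]<z+.004)];print("held: x range",np.percentile(T[:,0],[.5,99.5]).round(4),"mid",T[:,0].min()/2+T[:,0].max()/2,"rim z",z.round(4))
    near=T[(T[:,0]>T[:,0].max()-.003)];print("far edge y",near[:,1].min().round(4),near[:,1].max().round(4))
E
python3 - <<'E'
from h import *
held();go([.5426,-.0092,.15],1.61)
E
```

```text
held: x range [-0.0448  0.051 ] mid 0.002751093314195884 rim z -0.0164
far edge y -0.0353 0.0332
pos [ 0.5413 -0.0079  0.2535] yaw 1.6122 tilt [0.    0.001] F [-0.6  1.  -2. ] w 67.5 clk 22.75
 go [-0.023 -0.03   2.07 ] turn 0.014
```

{"fn": "apply_moves", "kwargs": {
  "moves": [0,0,0,-0.04,-0.02,0.6,55,0,0,0,0,0,0.7,55,0,0,0,0,0,0.3,55,0,0,0,0,0,0,55,0,0,0,0,0,0,55]
}}

```text
clock: 23.25
tool_pos: [0.5436, -0.0094, 0.1736]
orientation: [0.064, -3.141, 0.0]
force: [-0.2, -0.9, -1.1]
grip_width: 0.79
finger_force: 34.8
```

Run:
```python
from h import *
go([.5433,-.009,.1305],1.61)
```

```text
pos [ 0.5436 -0.0094  0.1736] yaw 1.6118 tilt [-0. -0.] F [-0.2 -0.9 -1.1] w 67.5 clk 23.25
 go [0.006 0.009 0.862] turn 0.012
```

{"fn": "apply_moves", "kwargs": {
  "moves": [0,0,0,0,0,0.4,55,0,0,0,0,0,0.25,55,0,0,0,0,0,0.15,55,0,0,0,0,0,0.05,55,0,0,0,0,0,0,55,0,0,0,0,0,0,55]
}}

```text
clock: 23.85
tool_pos: [0.5435, -0.0101, 0.1312]
orientation: [-0.062, 3.14, 0.0]
force: [-0.1, 1.6, -2.0]
grip_width: 0.788
finger_force: 34.9
```

Run:
```python
from h import *
go([.5433,-.009,.1305],1.61)
```

```text
pos [ 0.5435 -0.0101  0.1312] yaw 1.6106 tilt [0.001 0.   ] F [-0.1  1.6 -2. ] w 67.3 clk 23.85
 go [0.003 0.023 0.014] turn 0.004
```

{"fn": "apply_moves", "kwargs": {
  "moves": [0,0,0,0,0.01,0.03,55,0,0,0,0,0,0,55,0,0,0,0,0,0,72,0,0,0,0,0,0,85,0,0,0,0,0,0,85,0,0,0,0,0,0,85,0,0,0,0,0,-0.4,85,0,0,0,0,0,-0.9,85,0,0,0,0,0,-1,85,0,0,0,0,0,-0.2,85,0,0,0,0,0,0,85,0,0,0,0,0,0,85]
}}

```text
clock: 25.05
tool_pos: [0.5426, -0.0096, 0.2532]
orientation: [0.063, -3.14, -0.0]
force: [0.0, -0.2, -1.1]
grip_width: 0.997
finger_force: 0.0
```

```bash
cat >> h.py <<'E'
def stack():
    for n in("wrist","scene","side"):
        p=bot.camera(n);C=cloud(p);hsv=cv2.cvtColor(np.array(p["pixels"]),cv2.COLOR_RGB2HSV)
        m=((hsv[...,0]<8)|(hsv[...,0]>172))&(hsv[...,1]>150)&(p["z_map"]>0)&(abs(C[...,0]-.541)<.09)&(abs(C[...,1]+.009)<.07)
        P=C[m];t=np.percentile(P[:,2],98);T=P[P[:,2]>t-.006];c,s,a=rect(T[:,:2])
        A=np.c_[T[:,:2]-c,np.ones(len(T))];co=np.linalg.lstsq(A,T[:,2],rcond=None)[0]
        print(n,"top",t.round(4),"c",c.round(4),s.round(0),round(a,3),"slope",co[:2].round(3))
E
python3 - <<'E'
from h import *
stack();go([.577,.3737,.2535],np.pi/2-.255)
E
```

```text
wrist top 0.1469 c [0.5412 0.0082] [106.  99.] -1.532 slope [-0.004  0.362]
scene top 0.1454 c [ 0.5406 -0.0104] [111. 102.] -1.534 slope [ 0.118 -0.51 ]
side top 0.1453 c [ 0.5411 -0.0254] [106. 101.] -1.564 slope [ 0.051 -0.241]
pos [ 0.5423 -0.0098  0.2525] yaw 1.6106 tilt [-0.003 -0.001] F [-0.2 -1.  -0.4] w 85.1 clk 25.2
 go [-0.999  7.635 -0.026] turn 1.965
```

Run:
```python
from h import *
p=bot.camera("wrist");q=bot.camera("side")
a=np.array(p["pixels"])[60:330,130:420,::-1];b=np.array(q["pixels"])[150:300,220:390,::-1]
b=cv2.resize(b,(400,353));a=cv2.resize(a,(379,353));cv2.imwrite("pics/c8.png",np.hstack([a,b]))
```

```text
(no output)
```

View pics/c8.png

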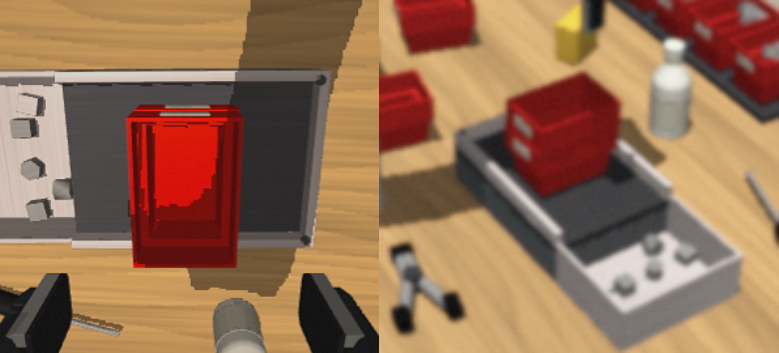

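Crop shows two bins nested level on the plate, at (185,190) left and (562,130) right. On to the next bin.

{"fn": "apply_moves", "kwargs": {
  "moves": [0,0,0,-0.111,0.848,0,85,0,0,0,-0.111,0.848,0,85,0,0,0,-0.111,0.848,0,85,0,0,0,-0.111,0.848,0,85,0,0,0,-0.111,0.848,0,85,0,0,0,-0.111,0.848,0,85,0,0,0,-0.111,0.848,0,85,0,0,0,-0.111,0.848,0,85,0,0,0,-0.111,0.848,0,85,0,0,0.655,0,0,0,85,0,0,0.655,0,0,0,85,0,0,0.655,0,0,0,85,0,0,0,0,0,0,85,0,0,0,0,0,0,85,0,0,0,0,0,0,85]
}}

```text
clock: 26.8
tool_pos: [0.5779, 0.3734, 0.254]
orientation: [-0.396, -3.116, 0.0]
force: [-0.1, 0.1, 0.1]
grip_width: 0.994
finger_force: 0.0
```

Run:
```python
from h import *
p=bot.camera("wrist");wbins(p)
go([.577,.3737,.0475],np.pi/2-.255)
```

```text
bin px [221.  57.] c [0.4389 0.3654] size [81. 68.] ang -0.153 ztop 0.0675
bin px [74. 80.] c [0.4307 0.2069] size [98. 70.] ang -0.14 ztop 0.0666
bin px [272. 181.] c [0.5771 0.3742] size [99. 68.] ang -0.255 ztop 0.0666
bin px [336. 360.] c [0.8381 0.3923] size [69. 26.] ang 1.204 ztop 0.0747
few [274. 362.] [0.842 0.308 0.033]
few [212. 372.] [0.843 0.212 0.027]
bin px [105. 407.] c [0.8376 0.0582] size [62. 23.] ang 1.186 ztop 0.075
pos [0.5779 0.3734 0.2541] yaw 1.3174 tilt [-0. -0.] F [ 0.8 -0.2 -0.4] w 85.0 clk 26.85
 go [1.800e-02 2.000e-03 4.132e+00] turn 0.011
```

{"fn": "apply_moves", "kwargs": {
  "moves": [0,0,0,0.02,0.01,0.7,85,0,0,0,0,0,0.9,85,0,0,0,0,0,0.9,85,0,0,0,0,0,0.9,85,0,0,0,0,0,0.6,85,0,0,0,0,0,0.13,85,0,0,0,0,0,0,85,0,0,0,0,0,0,55,0,0,0,0,0,0,55,0,0,0,0,0,0,55,0,0,0,0,0,0,55]
}}

```text
clock: 27.95
tool_pos: [0.5785, 0.3749, 0.0504]
orientation: [0.399, 3.113, 0.004]
force: [0.5, -1.0, 7.1]
grip_width: 0.791
finger_force: 36.1
```

Run:
```python
from h import *
go([.5408,-.0092,.28],1.61)
```

```text
pos [0.5785 0.3749 0.0504] yaw 1.3158 tilt [0.003 0.002] F [ 0.5 -1.   7.1] w 67.6 clk 27.95
 go [-1.219 -7.61  -4.613] turn -1.961
```

{"fn": "apply_moves", "kwargs": {
  "moves": [0,0,0,0,0,-0.6,55,0,0,0,0,0,-0.9,55,0,0,0,0,0,-0.95,55,0,0,0,0,0,-0.95,55,0,0,-0.653,0,0,-0.95,55,0,0,-0.653,0,0,0,55,0,0,-0.653,0,0,0,55,0,0,0,0.115,-0.85,0,55,0,0,0,0.115,-0.85,0,55,0,0,0,0.115,-0.85,0,55,0,0,0,0.115,-0.85,0,55,0,0,0,0.115,-0.85,0,55,0,0,0,0.115,-0.85,0,55,0,0,0,0.115,-0.85,0,55,0,0,0,0.115,-0.85,0,55,0,0,0,0.115,-0.85,0,55,0,0,0,0,0,0,55,0,0,0,0,0,0,55]
}}

```text
clock: 29.75
tool_pos: [0.5401, -0.011, 0.2661]
orientation: [-0.057, 3.14, 0.002]
force: [0.7, 0.5, -1.4]
grip_width: 0.79
finger_force: 35.1
```

Run:
```python
from h import *
bot.camera("scene");held();go([.5433,-.009,.1615],1.61)
```

```text
held: x range [-0.0447  0.0508] mid 0.0024888612896974624 rim z -0.0167
far edge y -0.0357 0.0326
pos [ 0.5404 -0.0087  0.2656] yaw 1.611 tilt [0.001 0.001] F [ 0.1  1.  -1.2] w 67.4 clk 29.85
 go [-0.057 -0.011  2.082] turn 0.007
```

{"fn": "apply_moves", "kwargs": {
  "moves": [0,0,0,-0.055,-0.01,0.5,55,0,0,0,0,0,0.5,55,0,0,0,0,0,0.2,55,0,0,0,0,0,0,55,0,0,0,0,0,0,55]
}}

```text
clock: 30.35
tool_pos: [0.5435, -0.0098, 0.206]
orientation: [-0.062, 3.14, -0.0]
force: [-0.2, -0.2, -2.7]
grip_width: 0.788
finger_force: 35.0
```

Run:
```python
from h import *
go([.5433,-.0094,.1605],1.61)
```

```text
pos [ 0.5435 -0.0098  0.206 ] yaw 1.6106 tilt [0.001 0.   ] F [-0.2 -0.2 -2.7] w 67.3 clk 30.35
 go [0.005 0.009 0.909] turn 0.004
```

{"fn": "apply_moves", "kwargs": {
  "moves": [0,0,0,0,0,0.4,55,0,0,0,0,0,0.25,55,0,0,0,0,0,0.15,55,0,0,0,0,0,0.09,55,0,0,0,0,0,0,55,0,0,0,0,0,0,55]
}}

```text
clock: 30.95
tool_pos: [0.5433, -0.0105, 0.1612]
orientation: [-0.061, 3.14, 0.0]
force: [-0.2, -0.6, -1.3]
grip_width: 0.791
finger_force: 35.1
```

Run:
```python
from h import *
go([.5433,-.0094,.1605],1.61)
```

```text
pos [ 0.5433 -0.0105  0.1612] yaw 1.6095 tilt [0.001 0.   ] F [-0.2 -0.6 -1.3] w 67.5 clk 30.95
 go [-0.001  0.021  0.015] turn -0.003
```

{"fn": "apply_moves", "kwargs": {
  "moves": [0,0,0,0,0.01,0.03,55,0,0,0,0,0,0,55,0,0,0,0,0,0,72,0,0,0,0,0,0,85,0,0,0,0,0,0,85,0,0,0,0,0,0,85,0,0,0,0,0,-0.4,85,0,0,0,0,0,-0.9,85,0,0,0,0,0,-0.9,85,0,0,0,0,0,0,85,0,0,0,0,0,0,85]
}}

```text
clock: 32.05
tool_pos: [0.5435, -0.0098, 0.2703]
orientation: [-0.061, 3.139, 0.001]
force: [-0.1, 0.4, -0.3]
grip_width: 0.994
finger_force: 0.0
```

Run:
```python
from h import *
redbins(bot.camera("wrist"),lo=.168,hi=.182);stack();wbins(bot.camera("wrist"))
go([.4308,.2069,.26],np.pi/2-.137)
```

```text
few [482.  77.] [0.426 0.214 0.038]
few [556. 113.] [0.459 0.336 0.007]
bin px [271. 204.] c [ 0.5419 -0.011 ] size [99. 68.] ang 0.038 ztop 0.1766
few [301. 364.] [0.845 0.047 0.023]
few [349. 370.] [0.842 0.12  0.036]
few [548. 386.] [0.841 0.412 0.057]
few [439. 406.] [0.881 0.255 0.061]
wrist top 0.1769 c [0.5411 0.0081] [106.  98.] -1.532 slope [-0.033  0.309]
scene top 0.175 c [ 0.5424 -0.0115] [109.  99.] -1.522 slope [0.366 0.044]
side top 0.1753 c [ 0.5409 -0.0266] [105. 100.] -1.516 slope [ 0.066 -0.42 ]
bin px [483.  79.] c [0.4308 0.2065] size [98. 71.] ang -0.14 ztop 0.0666
few [271. 207.] [ 0.546 -0.011  0.141]
bin px [349. 372.] c [0.8366 0.1091] size [15.  2.] ang -1.502 ztop 0.0586
bin px [440. 407.] c [0.869  0.2502] size [76. 42.] ang 0.251 ztop 0.0755
pos [ 0.5424 -0.0099  0.2681] yaw 1.6096 tilt [-0.002 -0.   ] F [-0.4 -0.4 -0.3] w 84.8 clk 32.3
 go [2.061 4.419 0.164] turn 1.172
```

{"fn": "apply_moves", "kwargs": {
  "moves": [0,0,0,0.3435,0.7365,0,85,0,0,0,0.3435,0.7365,0,85,0,0,0,0.3435,0.7365,0,85,0,0,0,0.3435,0.7365,0,85,0,0,0,0.3435,0.7365,0,85,0,0,0,0.3435,0.7365,0,85,0,0,0.586,0,0,0,85,0,0,0.586,0,0,0,85,0,0,0,0,0,0,85,0,0,0,0,0,0,85,0,0,0,0,0,0,85]
}}

```text
clock: 33.4
tool_pos: [0.4315, 0.2066, 0.269]
orientation: [-0.213, -3.134, 0.001]
force: [1.0, -0.5, 0.1]
grip_width: 0.997
finger_force: 0.0
```

Run:
```python
from h import *
p=bot.camera("wrist");wbins(p);save(p,"w9.png")
go([.4308,.2067,.0475],np.pi/2-.14)
s=bot.observe();C=cloud(p);L=(C-s["tool_pos"])@rot(s["orientation"])
m=(p["z_map"]>.2)&(abs(L[...,0])<.045)&(abs(L[...,1])<.11)&(C[...,2]>.03)&(C[...,2]<.14)
P=L[m];x=np.abs(P[:,1])>.04
Q=P[x];print("near y-",Q[Q[:,1]<0][:,1].max() if (Q[:,1]<0).any() else None,"y+",Q[Q[:,1]>0][:,1].min() if (Q[:,1]>0).any() else None)
```

```text
bin px [410. 160.] c [0.4305 0.366 ] size [98. 70.] ang -0.157 ztop 0.0671
bin px [272. 178.] c [0.4307 0.2069] size [98. 68.] ang -0.137 ztop 0.0667
bin px [ 74. 303.] c [0.5136 0.004 ] size [78. 40.] ang 0.774 ztop 0.1761
bin px [432. 411.] c [0.8364 0.4133] size [16.  3.] ang 1.521 ztop 0.0579
pos [0.4315 0.2066 0.2691] yaw 1.4346 tilt [-0. -0.] F [ 0.3 -0.2  0.6] w 85.0 clk 33.45
 go [1.300e-02 2.000e-03 4.432e+00] turn 0.026
near y- -0.08545034527422206 y+ None
```

View pics/w9.png

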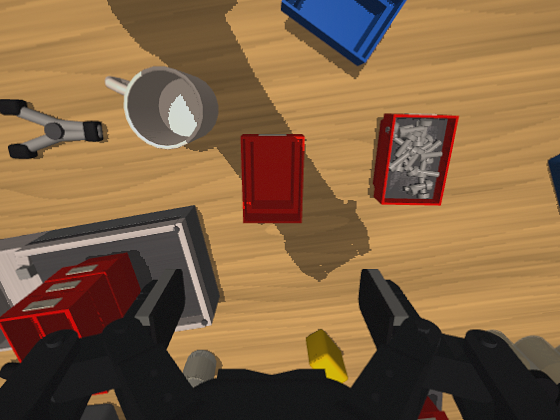

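Fourth bin, empty, at (272,178). The stocked bin at (417,160) and the mug at (170,105) are both clear of the fingers.

{"fn": "apply_moves", "kwargs": {
  "moves": [0,0,0,0.015,0,0.7,85,0,0,0,0,0,0.95,85,0,0,0,0,0,0.95,85,0,0,0,0,0,0.95,85,0,0,0,0,0,0.7,85,0,0,0,0,0,0.18,85,0,0,0,0,0,0,85,0,0,0,0,0,0,55,0,0,0,0,0,0,55,0,0,0,0,0,0,55,0,0,0,0,0,0,55]
}}

```text
clock: 34.55
tool_pos: [0.4319, 0.2076, 0.0496]
orientation: [0.215, 3.132, 0.003]
force: [-0.6, -2.4, 8.8]
grip_width: 0.793
finger_force: 35.3
```

Run:
```python
from h import *
go([.5433,-.0094,.28],1.61)
```

```text
pos [0.4319 0.2076 0.0496] yaw 1.4339 tilt [0.003 0.002] F [-0.6 -2.4  8.8] w 67.7 clk 34.55
 go [-2.811 -3.984 -4.611] turn -1.174
```

{"fn": "apply_moves", "kwargs": {
  "moves": [0,0,0,0,0,-0.6,55,0,0,0,0,0,-0.9,55,0,0,0,0,0,-0.95,55,0,0,0,0,0,-0.95,55,0,0,-0.587,0,0,-0.95,55,0,0,-0.587,0,0,-0.4,55,0,0,0,-0.34,-0.737,0,55,0,0,0,-0.34,-0.737,0,55,0,0,0,-0.34,-0.737,0,55,0,0,0,-0.34,-0.737,0,55,0,0,0,-0.34,-0.737,0,55,0,0,0,-0.34,-0.737,0,55,0,0,0,0,0,0,55,0,0,0,0,0,0,55,0,0,0,0,0,0,55]
}}

```text
clock: 36.05
tool_pos: [0.5409, -0.0088, 0.2856]
orientation: [-0.063, 3.141, 0.002]
force: [0.0, -0.2, -0.6]
grip_width: 0.788
finger_force: 35.4
```

Run:
```python
from h import *
bot.camera("scene");held();go([.5433,-.0098,.1905],1.61)
```

```text
held: x range [-0.0434  0.0503] mid 0.002528899321868436 rim z -0.0172
far edge y -0.0348 0.0331
pos [ 0.5409 -0.0085  0.2855] yaw 1.6121 tilt [0.    0.001] F [ 0.1  0.2 -0.7] w 67.5 clk 36.15
 go [-0.046 -0.029  1.9  ] turn 0.014
```

{"fn": "apply_moves", "kwargs": {
  "moves": [0,0,0.01,-0.05,-0.025,0.5,55,0,0,0,0,0,0.5,55,0,0,0,0,0,0.05,55,0,0,0,0,0,0,55,0,0,0,0,0,0,55]
}}

```text
clock: 36.65
tool_pos: [0.5444, -0.0107, 0.234]
orientation: [-0.06, 3.139, 0.0]
force: [-0.4, -0.6, 0.1]
grip_width: 0.787
finger_force: 35.3
```

Run:
```python
from h import *
go([.5435,-.0098,.190],1.61)
```

```text
pos [ 0.5444 -0.0107  0.234 ] yaw 1.609 tilt [0.002 0.   ] F [-0.4 -0.6  0.1] w 67.2 clk 36.65
 go [0.018 0.019 0.88 ] turn -0.007
```

{"fn": "apply_moves", "kwargs": {
  "moves": [0,0,0,0.01,0.01,0.4,55,0,0,0,0,0,0.25,55,0,0,0,0,0,0.15,55,0,0,0,0,0,0.08,55,0,0,0,0,0,0,55,0,0,0,0,0,0,55]
}}

```text
clock: 37.25
tool_pos: [0.5439, -0.0106, 0.1896]
orientation: [-0.059, 3.14, 0.001]
force: [0.2, 0.2, 4.3]
grip_width: 0.79
finger_force: 36.1
```

Run:
```python
from h import *
go([.5435,-.0098,.190],1.61)
```

```text
pos [ 0.5439 -0.0106  0.1896] yaw 1.6083 tilt [0.001 0.   ] F [0.2 0.2 4.3] w 67.4 clk 37.25
 go [ 0.007  0.017 -0.008] turn -0.011
```

Light contact at home height, so release and rise.

{"fn": "apply_moves", "kwargs": {
  "moves": [0,0,0,0,0,0,72,0,0,0,0,0,0,85,0,0,0,0,0,0,85,0,0,0,0,0,0,85,0,0,0,0,0,-0.4,85,0,0,0,0,0,-0.9,85,0,0,0,0,0,-0.9,85,0,0,0,0.5,0,-0.2,85,0,0,0,0,0,0,85,0,0,0,0,0,0,85,0,0,0,0,0,0,85]
}}

```text
clock: 38.35
tool_pos: [0.5183, -0.0113, 0.308]
orientation: [0.06, -3.14, 0.0]
force: [-0.1, -0.0, 0.7]
grip_width: 0.993
finger_force: 0.0
```

Run:
```python
from h import *
p=bot.camera("wrist");redbins(p,lo=.197,hi=.212)
a=bot.camera("scene");b=bot.camera("side")
for q in(a,b):
    C=cloud(q);hsv=cv2.cvtColor(np.array(q["pixels"]),cv2.COLOR_RGB2HSV)
    m=((hsv[...,0]<8)|(hsv[...,0]>172))&(hsv[...,1]>150)&(q["z_map"]>0)&(abs(C[...,0]-.541)<.06)&(abs(C[...,1]+.009)<.045)
    P=C[m];print("top",np.percentile(P[:,2],[97,99]).round(4))
    T=P[P[:,2]>.196]
    for s in((T[:,0]<.51),(T[:,0]>.575),(T[:,1]<-.035),(T[:,1]>.02)): print(s.sum(),np.percentile(T[s][:,2],95).round(4) if s.sum()>3 else None)
x=cv2.resize(np.array(a["pixels"])[160:310,110:460,::-1],(700,300));y=cv2.resize(np.array(b["pixels"])[130:390,170:480,::-1],(358,300))
cv2.imwrite("pics/c10.png",np.vstack([x,np.pad(y,((0,0),(0,342),(0,0)))]))
```

```text
few [546. 117.] [0.438 0.335 0.031]
bin px [271. 226.] c [ 0.5427 -0.0115] size [99. 68.] ang 0.036 ztop 0.2064
few [299. 362.] [0.843 0.047 0.032]
few [346. 367.] [0.843 0.124 0.041]
few [433. 404.] [0.894 0.27  0.063]
top [0.2039 0.2053]
83 0.2047
108 0.2046
60 0.2051
62 0.6097
top [0.2038 0.2054]
91 0.2057
70 0.2052
148 0.2064
74 0.2042
```

View pics/c10.png

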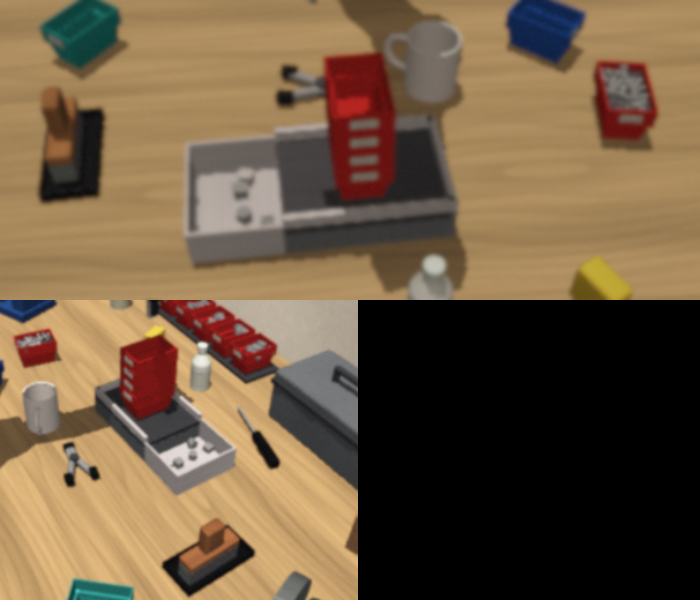

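The crop shows four bins stacked upright on the plate at (360,125), top at 205 mm as expected and level to about 2 mm. The brush stands in its rest at (65,150) and the scraps are in the tray. Nothing else has moved.

```bash
python3 -c "
from h import *
print(bot.job_done())"
```

```text
the job is handed in; nothing more can be done
None
```

I handed the job in: all five scraps are in the catch tray, the brush stands upright in its rest, and the four empty bins are nested level in one stack on the middle of the plate; the judge's result was not shown.

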